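# Check the set angle of a tilting stage with an angle gauge

## Robot

A 6-joint arm with a two-finger parallel gripper is mounted at the origin on a cart in front of the work surface, level with it; the furniture and walls round the work are solid. World frame = base frame: x ahead of the robot, y to its left, z up, the work surface at z = 0. Lengths are in m, angles in rad, forces in N, time in s.
With the tool pointing down it reaches from about 0.275 to 0.875 m from the base axis. Payload 12.5 kg.
Tool frame: the origin (TCP) lies at the very end of the fingers, on their centre line; the grasp point (between the pads) lies 19 mm behind it (robot.grip_point_offset is the distance from the TCP to the grasp point, in m); z points along the fingers, y is the line along which they close (so a half turn about z gives the same grasp; the last joint's range is limited). The gripper opens to 85 mm and grips with 20 to 120 N. Pads are 22 mm wide; open, the fingers measure 114 mm over their backs; the gripper's body (76 mm by 85 mm) begins 54 mm behind the grasp point. The pads swing forward as they close: fully open they stand 13 mm farther back than shut.
Start: joints at [1.209, 0.351, 1.652, -0, 1.139, -0.085], TCP at [0.15, 0.529, 0.231] pointing down, gripper open.
Joint ranges: [-2.75, 2.75], [-0.79, 2.1], [0.01, 2.65], [-1.57, 4.71], [0.07, 3.14], [-2.87, 2.87]. Speed limits (rad/s): [2.22, 2.22, 2.79, 3.14, 3.14, 3.14].

## Interface

Orientations are given as a unit quaternion [w, x, y, z].
In Python, from plant import robot gives the robot as it stands.
- The arm moves only by the shell command python3 -m crank 'ROWS' [FORCE]. ROWS is a JSON object of lists of equal length, an entry for each row: "hand": the finger opening in mm, from 0 to 85.4; "linear": the shift along the tool's x, y, z in mm, a list of three; "twist": the turn about the tool's z in degrees. A call has exactly 10 rows; each row is the pose to reach, as a shift and turn from the pose commanded when the call began, along the tool's axes at that moment; what a row does not reach only later rows make up. A row lasts 1/12 s, in which the tool goes at most 41.7 mm and 7.16 degrees, less where a joint would pass 70% of its speed; a pose out of reach is approached as far as the arm can. A call with a gripper value outside its range is refused whole. The fingers move at their own pace and stop on an object; FORCE is the grip in N (left out, the last holds). Time passes only in rows, so rows that repeat a pose let the fingers close, or fill a call up. It gives the time, the measured TCP pose, the force, the opening and the grip force at its end, in the units of the state.
- robot.read_state(): the state, without advancing time (a new reading comes with each control period).
- robot.get_image(name): name is "side" or "top"; returns the picture (400x640x3 uint8, red, green, blue); there is no depth.
- robot.camera_model(name): a dict with "fx", "fy", "cx", "cy" (pixels), "dist_coeffs" ([k1, k2, p1, p2, k3] as OpenCV has them; the pictures are not rectified), "world_from_camera" (4x4, takes a point from camera to world coordinates). Camera axes: x right, y down, z forward; pixel columns grow to the right and rows downward; lengths in m; the calibration is good to about 2 mm. A picture is of the moment at which its call begins. camera_model takes no time and is no camera call.
- robot.sign_off(): hands the job in; it is judged then, once.
Trained networks look in the newest picture that a camera, given by its name, has taken for a name from the list of things; names that differ only in an ending like _2 or _b are one class to them, and where a whole thing is asked for, a point or a joint stands for the part that bears it (a point fixed in the world has none). Each returns a list of dicts, best first, with "conf" (0 to 1); they miss things now and then, are a little off and sometimes report something else, mostly with a low value. They report only what shows in the picture. A call takes as long as a camera call.
- robot.silhouettes(camera, thing): "pixels" (400x640 bool, what is visible of it).
- robot.mark_of(camera, thing): "at" ([x, y, z] in m, in the coordinates of the camera as it stood for that picture, good to about 4 mm: a listed point, or the origin of a listed thing).
The state is a dict: "clock": time; "joints": joint angles; "dq": joint speeds; "joint_efforts": joint torques, N m; "tcp_pos": TCP position; "eef_rot": TCP orientation; "wrist_force": force on the tool from outside, world axes, zero at the start; "ft_torque": the same for the moment, N m; "opening": finger opening in m; "gripper_force": force on a finger pad.
Only numpy, scipy, OpenCV 4.12 (cv2) and the standard library are available. Lean on these libraries where they do the work, as an engineer would, in place of code of your own. Each camera call takes 0.05 s, during which the arm holds its last target. There are 200 camera calls.

## Task

The tilting stage on the bench has been locked at some angle, and the angle is to be read with the digital angle gauge. Take the sheet cover off the stage's sloped face and hang it over the middle of the bar of the rail next to it, one lip down each side, level, and let go of it. Then pick up the angle gauge, tilt it to match the slope and hold its base flush on the bare face, straight up and down the slope with the whole base on the face, pressing it on with a light steady push while you keep hold of it: the job finishes there, with the gauge still gripped and pressed flush and nothing put down. Do not press hard on the gauge, and leave the other things on the bench alone.

Things in the scene. Friction and masses are not known exactly. Their poses are not given: they have to be found in the camera images.
- tilt_stage: the tilting stage's fixed grey base, 136 x 96 x 14 mm, screwed to the bench; origin at the centre of its underside. Its +x points up the slope (away from the robot, turned up to 0.3 rad), y is level across it. The plate's hinge axis runs along y, 52 mm towards -x of the origin, 30 mm high. A black lock knob stands out to 60 mm on the -y side, 40 mm high.
- stage_plate: the stage's ground steel plate, 120 x 80 x 12 mm, hinged at its low end (towards the robot) and locked at a slope of 0.22 to 0.5 rad that varies from start to start. Origin on the hinge axis; x up the slope, y level across, z outward normal. The face is at z = 20 mm, x = 0 to 112, y = -40 to 40 mm; at x = -8 to 0 an end stop rises 6 mm above the face.
- stage_face (a point): the centre of the free sloped face of the stage plate, on the face (under the cover at the start); axes as the plate's: x up the slope, y level across it, z outward normal
- stage_cover: loose aluminium cover, 0.15 kg, lying on the sloped face at the start, turned as the face, not fastened: web 104 (x, along the slope) x 91 (y) x 2.5 mm, a lip 20 mm deep turned down along both long sides (inner width 86), ends open. Origin: centre of the web's underside, z its outward normal. On top, a black rib to grip, 50 mm (x) x 12 mm (y), from z = 2.5 to 32.5 mm.
- cover_rail: the bench rail, fixed, to the right of the stage: foot plate 186 x 60 x 8 mm, two round posts 140 mm apart and on them a level flat bar along x, 180 mm long, 24 mm wide (y), from 106 to 122 mm above the bench. Origin at the centre of the foot's underside; x along the bar (away from the robot, turned up to 0.2 rad), z up.
- bar_top (a point): the middle of the bar's top face, 122 mm above the bench; axes as the rail's. The cover hangs with the underside of its web on the bar's top, its x along the bar.
- angle_gauge: the digital angle gauge, loose, 0.22 kg, upright on the bench in the front row, before the stage or left of that, its length pointing away from the robot within 0.5 rad: steel base 80 (x) x 28 (y) x 10 mm, on it a grey box body 70 (x) x 25 (y) mm up to z = 57, to be gripped across the 25 mm; display on its -y side. Origin: centre of the underside. Either end may point up the slope.
- tester_tall: fixed equipment at the left, an obstacle between the arm's start and the stage: the tall hardness tester, origin at the centre of its underside. From x = -285 to 302, y = -130 to 130 mm its base is up to 190 mm high; on it, round x = -180, y = 0, a screw column of radius 62 (with bars to about 130) mm stands up to 490 mm, and a head up to 870 mm reaches over it. Pass in front of it.
- tester_diamond: fixed equipment at the right, an obstacle: a hardness tester, origin at the centre of its underside; it fills x = -190 to 280, y = -155 to 85 mm, up to 640 mm; a black camera box stands out on its left to y = 180 mm, at x = -80 to -5, 400 to 490 mm high.
- caliper: a steel vernier caliper, 214 mm long, lying flat at the back, beyond the stage; a bystander, to be left where it lies
- puck_black: a black mounted specimen, 30 mm across and 16 mm high, beyond the rail; a bystander, to be left alone
- puck_cream: a cream-coloured mounted specimen, 30 mm across and 20 mm high, beyond the rail; a bystander, to be left alone
- block_round: a round steel test block, 64 mm across and 15 mm high, on the robot's side of the rail; a bystander, to be left alone
- tape_roll: a roll of adhesive tape lying flat, 70 mm across and 18 mm high, at the left; a bystander, to be left alone
- loupe: a folding loupe lying flat, 50 x 36 x 18 mm; a bystander, to be left alone. It lies in the front row, in one of two places: in front of the stage or to the left of that; the angle gauge stands in the other

How it is judged:
By the outcome, as a careful person would: the job done as asked, in the order asked, and still so for the second after the job is handed in, while the arm keeps its last pose, push and grip.
It also fails if it takes over 69 s, if anything falls off the work surface, if the arm or the gripper's body presses on something with over 40 N, if the wrist force passes 120 N, or if a joint passes its speed limit or range.

## Working session

There is one attempt and no reset: what is moved stays moved. The work goes in short steps, Python scripts to look and compute and a shell command to move; the robot and the scene stay as the last step left them, time stands still between calls to the robot, and variables do not carry over. Pictures are saved under pics/ and viewed, at most 10 in all, crops included, and the job is handed in when it is done.

```bash
mkdir -p pics; ls; cat > h.py <<'E'
import numpy as np, cv2, json
from scipy.spatial.transform import Rotation as R
from plant import robot
def Rq(q): return R.from_quat([q[1],q[2],q[3],q[0]])
def cams(n):
    c=robot.camera_model(n); K=np.array([[c['fx'],0,c['cx']],[0,c['fy'],c['cy']],[0,0,1]])
    return K,np.array(c['dist_coeffs']),np.array(c['world_from_camera'])
def mark(n,t,k=1):
    T=cams(n)[2]; return [(round(d['conf'],2),np.round((T@np.r_[d['at'],1])[:3],4)) for d in robot.mark_of(n,t)[:k]]
def proj(n,P):
    K,D,T=cams(n); Ti=np.linalg.inv(T)
    return cv2.projectPoints(np.atleast_2d(P).astype(float),cv2.Rodrigues(Ti[:3,:3])[0],Ti[:3,3],K,D)[0][:,0]
def onplane(n,uv,z):
    K,D,T=cams(n); p=cv2.undistortPoints(np.array(uv,float).reshape(-1,1,2),K,D)[:,0]
    d=np.c_[p,np.ones(len(p))]@T[:3,:3].T; o=T[:3,3]
    return o+d*((z-o[2])/d[:,2])[:,None]
def snap(n,f):
    im=robot.get_image(n); cv2.imwrite('pics/'+f,im[:,:,::-1]); return im
def st():
    s=robot.read_state(); 
    print(round(s['clock'],2),np.round(s['tcp_pos'],4),np.round(Rq(s['eef_rot']).as_matrix(),3).tolist(),'F',np.round(s['wrist_force'],1),'M',np.round(s['ft_torque'],2),'op',round(s['opening'],4),'g',s['gripper_force'])
E
python3 - <<'E'
from h import *
st(); print(np.round(robot.read_state()['joints'],3))
for n in('side','top'):
    snap(n,n+'0.png'); print(n,np.round(cams(n)[2],3).tolist(),cams(n)[0][0,0])
    for t in ['tilt_stage','stage_plate','stage_face','stage_cover','cover_rail','bar_top','angle_gauge','loupe','tester_tall','tester_diamond','caliper','puck_black','block_round','tape_roll']: print(t,mark(n,t,2))
E
```

```text
pics
0.0 [0.1502 0.5288 0.2308] [[-0.962, 0.273, -0.0], [0.273, 0.962, -0.001], [0.0, -0.001, -1.0]] F [ 0.3 -0.5 -0. ] M [-0.02  0.01  0.01] op 0.0852 g 0.0
[ 1.209  0.351  1.652  0.     1.139 -0.085]
side [[-0.957, -0.261, 0.127, 0.406], [-0.291, 0.85, -0.439, 0.398], [0.007, -0.457, -0.889, 1.086], [0.0, 0.0, 0.0, 1.0]] 405.9458102626023
tilt_stage [(0.75, array([ 6.04e-01, -3.03e-02,  1.00e-04]))]
stage_plate [(0.56, array([ 0.5553, -0.0159,  0.0305]))]
stage_face []
stage_cover [(0.73, array([ 0.6043, -0.0239,  0.0629]))]
cover_rail [(0.83, array([ 0.5706, -0.2093, -0.0007]))]
bar_top [(0.6, array([ 0.5677, -0.2134,  0.1205]))]
angle_gauge [(0.6, array([0.4103, 0.097 , 0.0033])), (0.23, array([ 0.6741, -0.196 , -0.0036]))]
loupe [(0.51, array([ 0.4177, -0.0315,  0.0043]))]
tester_tall []
tester_diamond []
caliper [(0.74, array([ 0.7211, -0.0024, -0.005 ]))]
puck_black [(0.63, array([ 0.6765, -0.1964, -0.0023]))]
block_round [(0.83, array([ 4.186e-01, -2.545e-01, -1.000e-04]))]
tape_roll [(0.59, array([0.4051, 0.3081, 0.0007]))]
top [[-0.009, -0.996, 0.09, 0.444], [-1.0, 0.01, 0.
[... 289 characters left out ...]
 2.00e-04]))]
stage_cover [(0.75, array([ 0.6042, -0.0299,  0.0657]))]
cover_rail [(0.96, array([ 0.5715, -0.2104,  0.001 ]))]
bar_top [(0.82, array([ 0.5681, -0.2094,  0.1268]))]
angle_gauge [(0.73, array([0.4139, 0.0894, 0.006 ]))]
loupe [(0.63, array([ 0.6089, -0.0262, -0.0023])), (0.51, array([ 0.4198, -0.0299,  0.0008]))]
tester_tall []
tester_diamond []
caliper [(0.86, array([ 7.254e-01,  4.000e-03, -2.000e-04])), (0.16, array([ 0.4198, -0.03  , -0.0037]))]
puck_black [(0.44, array([ 6.799e-01, -2.028e-01, -3.000e-04]))]
block_round [(0.78, array([ 0.4194, -0.2611,  0.0024])), (0.24, array([ 6.06e-01, -2.94e-02,  4.00e-04]))]
tape_roll [(0.45, array([4.091e-01, 3.081e-01, 3.000e-04]))]
```

View pics/side0.png

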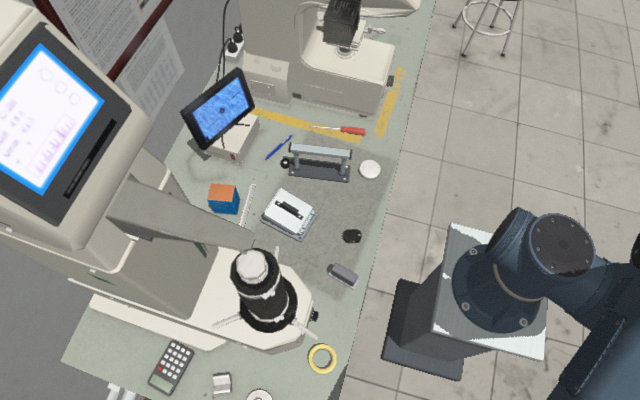

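View pics/top0.png

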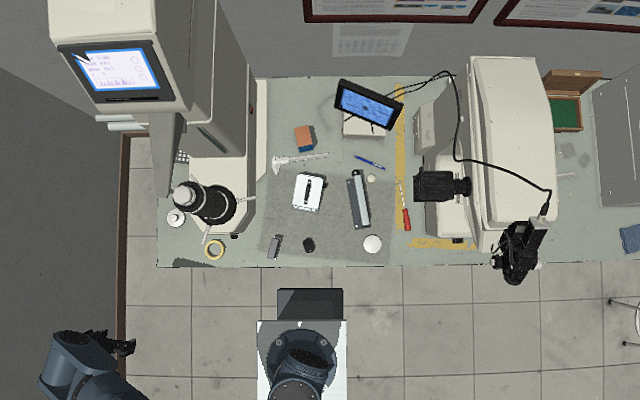

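```bash
cat > fit.py <<'E'
from h import *
from scipy.optimize import minimize
import itertools
S=3
def box(x0,x1,y0,y1,z0,z1): return np.array(list(itertools.product((x0,x1),(y0,y1),(z0,z1))))/1000
COV=[box(-52,52,-45.5,45.5,-20,2.5),box(-25,25,-6,6,2.5,32.5)]
GAU=[box(-40,40,-14,14,0,10),box(-35,35,-12.5,12.5,10,57)]
RAIL=[box(-93,93,-30,30,0,8),box(-90,90,-12,12,106,122),box(-77,-63,-7,7,8,106),box(63,77,-7,7,8,106)]
def render(n,parts,p):   # p x y z yaw slope
    M=R.from_euler('ZY',[p[3],-p[4]]).as_matrix(); m=np.zeros((400*S,640*S),np.uint8)
    for b in parts:
        uv=(proj(n,b@M.T+p[:3])+.5)*S-.5
        cv2.fillConvexPoly(m,np.round(cv2.convexHull(uv.astype(np.float32))*16).astype(np.int32),255,0,4)
    return cv2.resize(m,(640,400),interpolation=cv2.INTER_AREA)/255.
def masks(t):
    o={}
    for n in('top','side'):
        robot.get_image(n); d=robot.silhouettes(n,t)
        if d: o[n]=d[0]['pixels']; print(t,n,round(d[0]['conf'],2),o[n].sum())
    return o
def fit(parts,t,p0,free,mk=None):
    mk=mk or masks(t); p0=np.array(p0,float)
    def c(v):
        p=p0.copy(); p[free]=v
        return sum(np.abs(render(n,parts,p)-m).sum() for n,m in mk.items())+ 0
    best=None
    sim=lambda v,s:np.vstack([v]+[v+s*np.eye(len(v))[i]*(0.01 if free[i]<3 else .15) for i in range(len(v))])
    v=p0[free]
    for s in(1,-1,.6,-.5,.3):
        r=minimize(c,v,method='Nelder-Mead',options=dict(initial_simplex=sim(v,s),xatol=1e-4,fatol=.05,maxiter=300)); v=r.x
    p0[free]=v; print(t,np.round(p0,4),'cost',round(r.fun,1)); return p0,mk
E
python3 - <<'E'
from fit import *
fit(COV,'stage_cover',[.604,-.027,.064,.1,.3],[0,1,2,3,4])
fit(RAIL,'cover_rail',[.571,-.21,0,.1,0],[0,1,3])
fit(GAU,'angle_gauge',[.412,.093,0,-.2,0],[0,1,3])
E
```

```text
stage_cover top 0.82 816
stage_cover side 0.84 1229
stage_cover [ 0.6048 -0.0316  0.0549 -0.1988  0.3079] cost 117.8
cover_rail top 0.62 869
cover_rail side 0.88 1750Traceback (most recent call last):
  File "<stdin>", line 3, in <module>
  File "fit.py", line 30, in fit
    r=minimize(c,v,method='Nelder-Mead',options=dict(initial_simplex=sim(v,s),xatol=1e-4,fatol=.05,maxiter=300)); v=r.x
    res = _minimize_neldermead(fun, x0, args, callback, bounds=bounds,
                               **options)
    fxr = func(xr)
    fx = function(np.copy(x), *(wrapper_args + args))
  File "fit.py", line 25, in c
    return sum(np.abs(render(n,parts,p)-m).sum() for n,m in mk.items())+ 0
           ~~~^^^^^^^^^^^^^^^^^^^^^^^^^^^^^^^^^^^^^^^^^^^^^^^^^^^^^^^^^
  File "fit.py", line 25, in <genexpr>
    return sum(np.abs(render(n,parts,p)-m).sum() for n,m in mk.items())+ 0
                      ~~~~~~^^^^^^^^^^^
  File "fit.py", line 12, in render
    uv=(proj(n,b@M.T+p[:3])+.5)*S-.5
        ~~~~^^^^^^^^^^^^^^^
  File "h.py", line 11, in proj
    K,D,T=cams(n); Ti=np.linalg.inv(T)
          ~~~~^^^
  File "h.py", line 6, in cams
    c=robot.camera_model(n); K=np.array([[c['fx'],0,c['cx']],[0,c['fy'],c['cy']],[0,0,1]])
ValueError: time passes only in moves, steps and waits
```

```bash
sed -i 's/^def cams/import functools\n@functools.cache\ndef cams/' h.py
python3 - <<'E'
from fit import *
mk=masks('stage_cover')
np.savez('cov.npz',**mk)
for s in (.22,.28,.34,.4,.46):
    fit(COV,'s%.2f'%s,[.604,-.03,.03+.02*np.cos(s)+.056*np.sin(s),-.2,s],[0,1,3],mk)
fit(COV,'free',[.604,-.03,.065,-.2,.3],[0,1,2,3,4],mk)
fit(RAIL,'cover_rail',[.571,-.21,0,.2,0],[0,1,3])
p,m=fit(GAU,'angle_gauge',[.412,.093,0,-.3,0],[0,1,3])
# overlay
for n in('top','side'):
    im=robot.get_image(n).copy()
    c=(180,140) if n=='top' else (150,260)
    for par,q in((COV,[.604,-.03,.066,-.2,.31]),(GAU,p)):
        ed=(cv2.Canny((render(n,par,q)*255).astype(np.uint8),50,150)>0); im[ed]=[255,0,0]
    x0,y0=(250,150) if n=='top' else (240,170)
    cv2.imwrite(f'pics/ov_{n}.png',cv2.resize(im[y0:y0+120,x0:x0+150],None,fx=5,fy=5,interpolation=0)[:,:,::-1])
E
```

```text
stage_cover top 0.56 752
stage_cover side 0.62 1161
s0.22 [ 0.604  -0.031   0.0617 -0.1989  0.22  ] cost 191.3
s0.28 [ 0.6036 -0.0307  0.0647 -0.2023  0.28  ] cost 206.6
s0.34 [ 0.6026 -0.0295  0.0675 -0.1998  0.34  ] cost 233.2
s0.40 [ 0.6021 -0.0293  0.0702 -0.1826  0.4   ] cost 262.7
s0.46 [ 0.6008 -0.0284  0.0728 -0.1969  0.46  ] cost 286.7
free [ 0.6053 -0.0325  0.0517 -0.1895  0.2403] cost 162.2
cover_rail top 0.6 873
cover_rail side 0.65 1723
cover_rail [ 0.5676 -0.2104  0.      0.1509  0.    ] cost 292.4
angle_gauge top 0.64 220
angle_gauge side 0.63 112
angle_gauge [ 0.4137  0.0903  0.     -0.2689  0.    ] cost 590.0
```

View pics/ov_side.png

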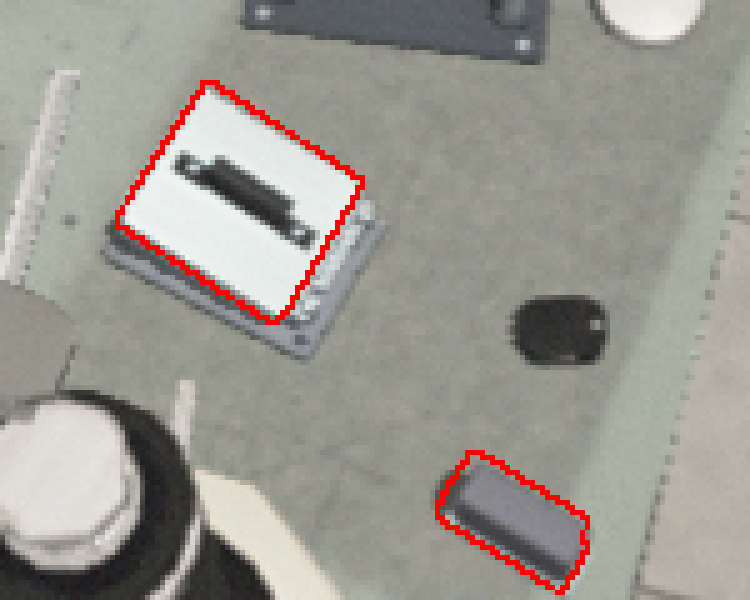

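View pics/ov_top.png

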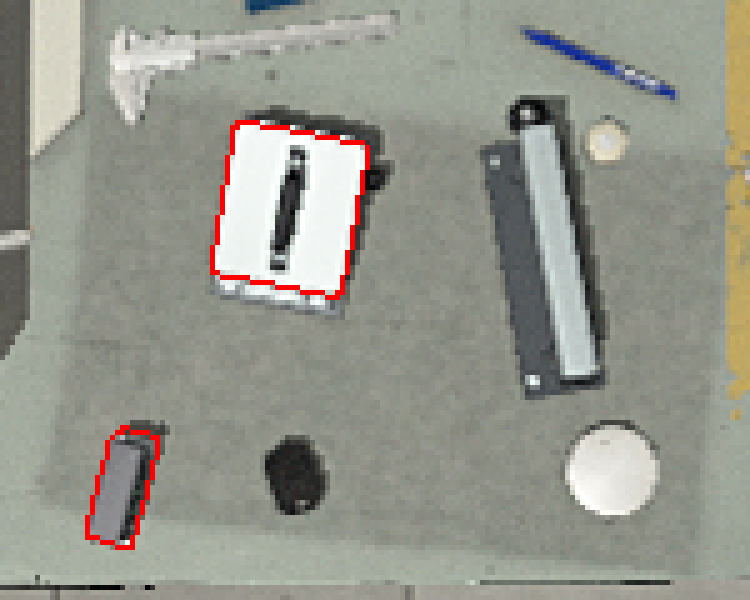

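```bash
cat >> h.py <<'E'
def go(p,yaw=None):
    s=robot.read_state(); M=Rq(s['eef_rot']).as_matrix()
    d=M.T@(np.array(p)-s['tcp_pos'])*1000
    y0=np.arctan2(-M[0,1],M[1,1]); tw=0 if yaw is None else -np.degrees(yaw-y0)
    print('go',p,'lin',np.round(d,1),'twist',round(tw,2),'yaw now',round(y0,4))
E
python3 - <<'E'
from h import *
st()
for z in(0,.19): print(z,np.round(onplane('side',[(296,285),(322,312)],z),3).tolist(),np.round(onplane('top',[(240,236),(252,170)],z),3).tolist())
go([.25,.33,.231]);go([.36,.08,.26]);go([.599,-.029,.16],-.195)
E
```

```text
2.6 [0.1503 0.5291 0.2313] [[-0.962, 0.273, -0.0], [0.273, 0.962, -0.0], [0.0, -0.0, -1.0]] F [-0.5  0.3 -0. ] M [ 0.03  0.01 -0.01] op 0.0857 g 0.0
0 [[0.525, 0.15, 0.0], [0.438, 0.199, 0.0]] [[0.454, 0.217, 0.0], [0.695, 0.175, 0.0]]
0.19 [[0.504, 0.193, 0.19], [0.432, 0.234, 0.19]] [[0.453, 0.174, 0.19], [0.66, 0.138, 0.19]]
go [0.25, 0.33, 0.231] lin [-150.3 -164.2    0.3] twist 0 yaw now -0.2768
go [0.36, 0.08, 0.26] lin [-324.5 -374.6  -28.7] twist 0 yaw now -0.2768
go [0.599, -0.029, 0.16] lin [-584.2 -414.2   71.3] twist -4.69 yaw now -0.2768
```

```bash
python3 -m crank '{"hand":[60,60,60,60,60,60,60,60,60,60],"linear":[[-25,-27,0],[-50,-55,-5],[-75,-82,-10],[-100,-110,-15],[-125,-137,-20],[-150,-164,-29],[-175,-194,-29],[-200,-224,-29],[-224,-254,-29],[-250,-285,-29]],"twist":[0,0,0,0,0,-1,-2,-3,-4,-4.7]}' 20; python3 -c "
from h import *
go([.36,.08,.26]);go([.599,-.029,.16],-.195)"
```

```text
clock: 3.43
tcp_pos: [0.313, 0.185, 0.2606]
eef_rot: [0.0, 0.096, 0.995, 0.0]
wrist_force: [1.1, 0.2, 0.4]
opening: 0.0601
gripper_force: 0.0
go [0.36, 0.08, 0.26] lin [-66.3 -94.    0.6] twist 0 yaw now -0.1933
go [0.599, -0.029, 0.16] lin [-321.7 -155.1  100.8] twist 0.1 yaw now -0.1933
```

```bash
python3 -m crank '{"hand":[50,50,50,50,50,45,45,45,45,45],"linear":[[-30,-36,0],[-60,-70,0],[-90,-95,0],[-125,-108,10],[-160,-118,20],[-198,-130,35],[-235,-140,50],[-270,-150,65],[-300,-155,75],[-322,-155,80]],"twist":[0,0,0,0,0,0,0,0,0,0]}' 20; python3 -c "
from h import *
snap('side','over.png')
go([.599,-.029,.100],-.195)"
```

```text
clock: 4.27
tcp_pos: [0.6002, -0.0295, 0.1783]
eef_rot: [-0.001, 0.098, 0.995, -0.0]
wrist_force: [0.3, -0.6, -0.5]
opening: 0.0452
gripper_force: 0.0
go [0.599, -0.029, 0.1] lin [ 3.5 -0.1 78. ] twist -0.07 yaw now -0.1963
```

View pics/over.png

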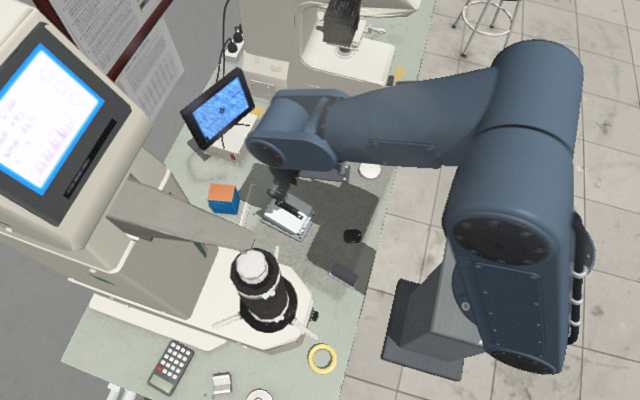

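```bash
python3 -m crank '{"hand":[45,45,45,45,45,45,45,45,45,45],"linear":[[1,0,20],[2,0,40],[3,0,55],[3,0,68],[3,0,76],[3,0,82],[3,0,87],[3,0,91],[3,0,94],[3,0,94]],"twist":[0,0,0,0,0,0,0,0,0,0]}' 20; python3 -c "
from h import *
st()"
```

```text
clock: 5.15
tcp_pos: [0.5958, -0.0272, 0.0861]
eef_rot: [-0.0, 0.097, 0.995, -0.0]
wrist_force: [0.4, -0.5, -0.0]
opening: 0.0449
gripper_force: 0.0
5.15 [ 0.5958 -0.0272  0.0861] [[-0.981, 0.193, -0.0], [0.193, 0.981, -0.0], [0.0, -0.0, -1.0]] F [ 0.4 -0.5 -0. ] M [0.02 0.05 0.03] op 0.0449 g 0.0
```

```bash
python3 -m crank '{"hand":[45,45,25,25,25,25,25,25,25,25],"linear":[[0,0,0],[0,0,0],[0,0,1],[0,0,2],[0,0,3],[0,0,4],[0,0,5],[0,0,6],[0,0,7],[0,0,7]],"twist":[0,0,0,0,0,0,0,0,0,0]}' 20; python3 -c "
from h import *
st()"
```

```text
clock: 5.98
tcp_pos: [0.5957, -0.0272, 0.0791]
eef_rot: [-0.0, 0.097, 0.995, 0.0]
wrist_force: [-1.0, -1.1, 0.2]
opening: 0.0249
gripper_force: 0.0
5.98 [ 0.5957 -0.0272  0.0791] [[-0.981, 0.194, -0.0], [0.194, 0.981, 0.0], [0.0, -0.0, -1.0]] F [-1.  -1.1  0.2] M [ 0.04 -0.04  0.02] op 0.0249 g 0.0
```

```bash
python3 -m crank '{"hand":[20,15,10,5,5,5,5,5,5,5],"linear":[[0,0,0],[0,0,0],[0,0,0],[0,0,0],[0,0,0],[0,0,0],[0,0,0],[0,0,0],[0,0,0],[0,0,0]],"twist":[0,0,0,0,0,0,0,0,0,0]}' 40; python3 -c "
from h import *
st()"
```

```text
clock: 6.82
tcp_pos: [0.5959, -0.0272, 0.0795]
eef_rot: [0.0, 0.097, 0.995, -0.0]
wrist_force: [-1.7, -1.0, 5.5]
opening: 0.0114
gripper_force: 39.7
6.82 [ 0.5959 -0.0272  0.0795] [[-0.981, 0.194, 0.0], [0.194, 0.981, -0.0], [-0.0, -0.0, -1.0]] F [-1.7 -1.   5.5] M [-0.06  0.4  -0.04] op 0.0114 g 39.71517205238342
```

```bash
python3 -m crank '{"hand":[5,5,5,5,5,5,5,5,5,5],"linear":[[0,0,-3],[0,0,-8],[0,0,-18],[0,0,-35],[0,0,-55],[0,0,-80],[0,0,-105],[0,0,-125],[0,0,-138],[0,0,-142]],"twist":[0,0,0,0,0,0,0,0,0,0]}' 40; python3 - <<'E'
from fit import *
st()
for t in('stage_cover','stage_plate','stage_face','bar_top'): print(t,[mark(n,t) for n in('side','top') if robot.get_image(n) is not None])
snap('side','lift.png')
im=robot.get_image('top');a=robot.get_image('side')
cv2.imwrite('pics/l2.png',np.hstack([cv2.resize(im[140:260,240:400],None,fx=2.5,fy=2.5),cv2.resize(a[120:240,220:380],None,fx=2.5,fy=2.5)])[:,:,::-1])
E
```

```text
clock: 7.65
tcp_pos: [0.5967, -0.0273, 0.2245]
eef_rot: [0.002, 0.097, 0.995, -0.0]
wrist_force: [0.4, 0.4, -0.5]
opening: 0.0109
gripper_force: 39.0
7.65 [ 0.5967 -0.0273  0.2245] [[-0.981, 0.193, 0.004], [0.193, 0.981, -0.001], [-0.004, 0.0, -1.0]] F [ 0.4  0.4 -0.5] M [0.01 0.03 0.01] op 0.0109 g 39.03592228889465
stage_cover [[(0.68, array([ 0.606 , -0.0236,  0.2052]))], [(0.57, array([ 0.6039, -0.0307,  0.2117]))]]
stage_plate [[(0.94, array([ 0.5547, -0.0172,  0.0322]))], []]
stage_face [[(0.91, array([ 0.6042, -0.027 ,  0.0598]))], []]
bar_top [[(0.9, array([ 0.5636, -0.2114,  0.122 ]))], [(0.87, array([ 0.5692, -0.2073,  0.1254]))]]
```

View pics/l2.png

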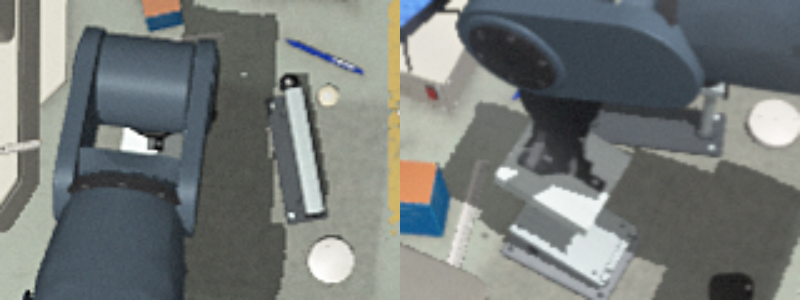

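```bash
python3 - <<'E'
from h import *
print(np.round(onplane('top',[(413,172),(413,203)],.49),3),np.round(onplane('top',[(413,172),(413,203)],.4),3))
print(mark('top','tester_diamond'),mark('side','tester_diamond'))
go([.563,-.2105,.2245],.155); go([.563,-.2105,.160],.155)
E
```

```text
[[ 0.597 -0.299  0.49 ]
 [ 0.523 -0.297  0.49 ]] [[ 0.612 -0.32   0.4  ]
 [ 0.532 -0.317  0.4  ]]
[] [(0.34, array([ 0.605 , -0.0244,  0.1974]))]
go [0.563, -0.2105, 0.2245] lin [  -3.3 -186.2   -3.2] twist -20.04 yaw now -0.1947
go [0.563, -0.2105, 0.16] lin [  -3.3 -186.2   61.3] twist -20.04 yaw now -0.1947
```

```bash
python3 -m crank '{"hand":[5,5,5,5,5,5,5,5,5,5],"linear":[[0,-12,0],[0,-34,0],[0,-60,0],[0,-86,0],[0,-112,0],[-1,-135,0],[-2,-155,0],[-3,-172,0],[-3,-183,0],[-3,-186,0]],"twist":[0,-3,-6,-9,-12,-15,-18,-20,-20,-20]}' 40; python3 - <<'E'
from fit import *
st()
for t in('stage_cover','bar_top'): print(t,[mark(n,t) for n in('side','top') if robot.get_image(n) is not None])
im=robot.get_image('top');a=robot.get_image('side')
cv2.imwrite('pics/l3.png',np.hstack([cv2.resize(im[120:260,300:480],None,fx=2.2,fy=2.2),cv2.resize(a[100:240,220:400],None,fx=2.2,fy=2.2)])[:,:,::-1])
go([.563,-.2105,.160],.155)
E
```

```text
clock: 9.53
tcp_pos: [0.5622, -0.2121, 0.2213]
eef_rot: [-0.0, -0.076, 0.997, -0.0]
wrist_force: [-0.2, 0.2, -2.4]
opening: 0.0111
gripper_force: 39.1
9.53 [ 0.5622 -0.2121  0.2213] [[-0.989, -0.151, -0.0], [-0.151, 0.989, -0.0], [0.0, -0.0, -1.0]] F [-0.2  0.2 -2.4] M [ 0.01  0.01 -0.  ] op 0.0111 g 39.089364409446716
stage_cover [[(0.79, array([ 0.5725, -0.2035,  0.2028]))], [(0.71, array([ 0.5724, -0.2109,  0.2104]))]]
bar_top [[(0.59, array([ 0.5669, -0.2118,  0.1207]))], [(0.38, array([ 0.5739, -0.2103,  0.2099]))]]
go [0.563, -0.2105, 0.16] lin [ 0.  -0.7 61.3] twist -0.01 yaw now 0.1548
```

View pics/l3.png

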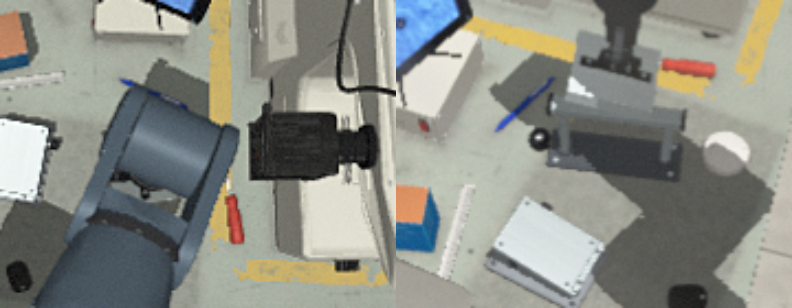

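```bash
python3 -m crank '{"hand":[5,5,5,5,5,5,5,5,5,5],"linear":[[0,0,8],[0,0,20],[0,0,34],[0,0,46],[0,0,54],[0,0,59],[0,0,63],[0,0,66],[0,0,66],[0,0,66]],"twist":[0,0,0,0,0,0,0,0,0,0]}' 25; python3 -c "
from h import *
st()"
```

```text
clock: 10.87
tcp_pos: [0.563, -0.2104, 0.1556]
eef_rot: [0.0, -0.077, 0.997, -0.0]
wrist_force: [-0.3, -0.5, -2.9]
opening: 0.011
gripper_force: 39.1
10.87 [ 0.563  -0.2104  0.1556] [[-0.988, -0.154, 0.0], [-0.154, 0.988, -0.0], [-0.0, -0.0, -1.0]] F [-0.3 -0.5 -2.9] M [-0.03  0.03 -0.  ] op 0.011 g 39.1042023897171
```

```bash
python3 -m crank '{"hand":[5,5,5,5,5,5,5,5,5,5],"linear":[[0,0,1],[0,0,2],[0,0,3],[0,0,4],[0,0,5],[0,0,6],[0,0,7],[0,0,8],[0,0,8],[0,0,8]],"twist":[0,0,0,0,0,0,0,0,0,0]}' 20; python3 -c "
from h import *
st()"
```

```text
clock: 11.7
tcp_pos: [0.5644, -0.2104, 0.149]
eef_rot: [0.002, -0.077, 0.997, -0.001]
wrist_force: [3.5, 2.4, 9.4]
opening: 0.011
gripper_force: 40.7
11.7 [ 0.5644 -0.2104  0.149 ] [[-0.988, -0.154, 0.004], [-0.154, 0.988, -0.001], [-0.004, -0.002, -1.0]] F [3.5 2.4 9.4] M [ 0.43 -0.33 -0.06] op 0.011 g 40.71069002151489
```

```bash
python3 -m crank '{"hand":[8,8,8,8,8,8,8,8,8,8],"linear":[[0,0,0],[0,0,1],[0,0,2],[0,0,3],[0,0,4],[0,0,5],[0,0,6],[0,0,7],[0,0,7],[0,0,7]],"twist":[0,0,0,0,0,0,0,0,0,0]}' 20; python3 -c "
from h import *
st()"
```

```text
clock: 12.53
tcp_pos: [0.5659, -0.2107, 0.1431]
eef_rot: [0.004, -0.077, 0.997, -0.001]
wrist_force: [8.8, 3.2, 13.5]
opening: 0.0111
gripper_force: 42.1
12.53 [ 0.5659 -0.2107  0.1431] [[-0.988, -0.154, 0.008], [-0.154, 0.988, -0.002], [-0.008, -0.004, -1.0]] F [ 8.8  3.2 13.5] M [ 0.44 -1.14 -0.03] op 0.0111 g 42.10346281528473
```

```bash
python3 -m crank '{"hand":[8,8,8,8,8,8,8,8,8,8],"linear":[[0,0,1],[0,0,2],[0,0,3],[0,0,4],[0,0,4],[0,0,4],[0,0,4],[0,0,4],[0,0,4],[0,0,4]],"twist":[0,0,0,0,0,0,0,0,0,0]}' 20; python3 - <<'E'
from h import *
st()
for t in('stage_cover',): print(t,[mark(n,t) for n in('side','top') if robot.get_image(n) is not None])
a=robot.get_image('side')
cv2.imwrite('pics/l4.png',cv2.resize(a[110:200,260:380],None,fx=5,fy=5)[:,:,::-1])
E
```

```text
clock: 13.37
tcp_pos: [0.5661, -0.2109, 0.1393]
eef_rot: [0.004, -0.077, 0.997, -0.002]
wrist_force: [9.9, 0.8, 13.2]
opening: 0.0108
gripper_force: 42.9
13.37 [ 0.5661 -0.2109  0.1393] [[-0.988, -0.154, 0.009], [-0.154, 0.988, -0.003], [-0.008, -0.004, -1.0]] F [ 9.9  0.8 13.2] M [ 0.34 -1.18 -0.  ] op 0.0108 g 42.8890460729599
stage_cover [[(0.7, array([ 0.567 , -0.2059,  0.1208]))], []]
```

View pics/l4.png

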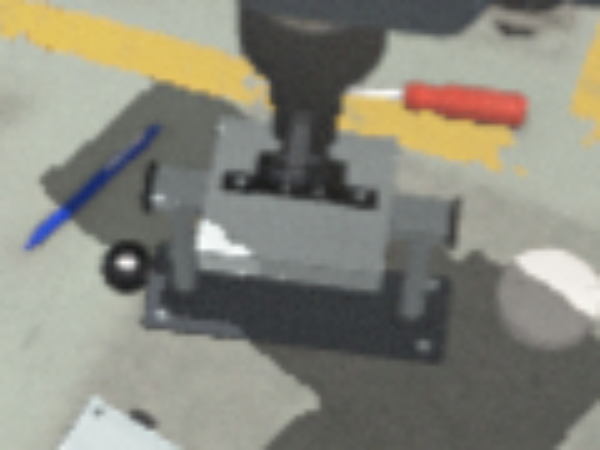

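```bash
python3 -m crank '{"hand":[8,8,8,8,13,15,18,22,26,30],"linear":[[0,0,1],[0,0,2],[0,0,2],[0,0,2],[0,0,1],[0,0,0],[0,0,0],[0,0,0],[0,0,-1],[0,0,-2]],"twist":[0,0,0,0,0,0,0,0,0,0]}' 20; python3 -c "
from h import *
st()"
```

```text
clock: 14.45
tcp_pos: [0.5626, -0.2103, 0.138]
eef_rot: [-0.0, -0.077, 0.997, 0.0]
wrist_force: [-0.7, -0.0, 0.6]
opening: 0.0296
gripper_force: 0.0
14.45 [ 0.5626 -0.2103  0.138 ] [[-0.988, -0.154, -0.001], [-0.154, 0.988, 0.0], [0.001, 0.0, -1.0]] F [-0.7 -0.   0.6] M [ 0.01 -0.08 -0.01] op 0.0296 g 0.0
```

Released. Now straight up, and re-measure.

```bash
python3 -m crank '{"hand":[30,30,30,30,30,30,30,30,30,30],"linear":[[0,0,-3],[0,0,-10],[0,0,-22],[0,0,-38],[0,0,-55],[0,0,-75],[0,0,-95],[0,0,-110],[0,0,-118],[0,0,-120]],"twist":[0,0,0,0,0,0,0,0,0,0]}' 20; python3 - <<'E'
from fit import *
st()
for t in('stage_cover','stage_plate','stage_face','tilt_stage','angle_gauge'): print(t,[mark(n,t) for n in('side','top') if robot.get_image(n) is not None])
a=robot.get_image('side')
cv2.imwrite('pics/l5.png',cv2.resize(a[110:250,250:400],None,fx=4,fy=4)[:,:,::-1])
go([.44,-.06,.25],-.2);go([.4137,.0903,.12],-.265)
E
```

```text
clock: 15.28
tcp_pos: [0.5633, -0.2105, 0.2606]
eef_rot: [0.001, -0.077, 0.997, -0.001]
wrist_force: [0.6, -0.1, -1.0]
opening: 0.0298
gripper_force: 0.0
15.28 [ 0.5633 -0.2105  0.2606] [[-0.988, -0.154, 0.003], [-0.154, 0.988, -0.001], [-0.003, -0.002, -1.0]] F [ 0.6 -0.1 -1. ] M [-0.02 -0.01 -0.01] op 0.0298 g 0.0
stage_cover [[(0.85, array([ 0.5687, -0.2065,  0.1183]))], [(0.72, array([ 0.5704, -0.212 ,  0.1249]))]]
stage_plate [[(0.8, array([ 0.5554, -0.0143,  0.0318]))], [(0.78, array([ 0.5573, -0.0259,  0.0283]))]]
stage_face [[(0.95, array([ 0.6007, -0.0269,  0.0616]))], [(0.58, array([ 0.6095, -0.0277,  0.0601]))]]
tilt_stage [[(0.63, array([ 0.6035, -0.032 , -0.0012]))], [(0.69, array([ 6.107e-01, -3.010e-02,  1.000e-04]))]]
angle_gauge [[(0.79, array([4.105e-01, 9.410e-02, 3.000e-04]))], [(0.76, array([0.4141, 0.0904, 0.0013]))]]
go [0.44, -0.06, 0.25] lin [ 98.2 167.4   8.3] twist 20.3 yaw now 0.1544
go [0.4137, 0.0903, 0.12] lin [101.1 319.9 138.3] twist 24.03 yaw now 0.1544
```

View pics/l5.png

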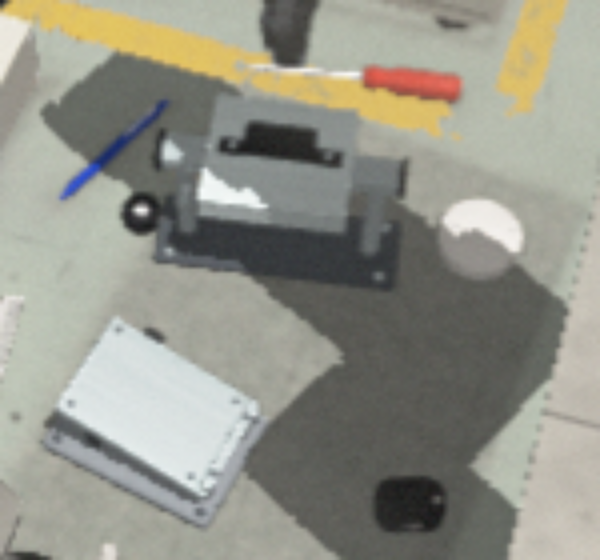

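```bash
python3 -m crank '{"hand":[50,50,50,50,50,50,50,50,50,50],"linear":[[5,25,0],[15,60,10],[27,98,20],[38,136,30],[50,174,40],[62,212,50],[75,250,60],[87,285,70],[97,310,75],[101,320,78]],"twist":[2,5,8,11,14,17,20,22,23,24]}' 40; python3 - <<'E'
from fit import *
st()
PL=[box(-8,112,-40,40,8,20),box(-8,0,-40,40,8,26)]
mk=masks('stage_plate')
fit(PL,'plate',[.5553,-.0175,.03,-.195,.3],[0,1,3,4],mk)
for n in mk: fit(PL,'plate '+n,[.5553,-.0175,.03,-.195,.3],[0,1,3,4],{n:mk[n]})
go([.413,.091,.12],-.265)
E
```

```text
clock: 17.17
tcp_pos: [0.4117, 0.0926, 0.1797]
eef_rot: [-0.001, 0.131, 0.991, 0.0]
wrist_force: [1.2, -0.6, 0.4]
opening: 0.0501
gripper_force: 0.0
17.17 [0.4117 0.0926 0.1797] [[-0.965, 0.261, -0.001], [0.261, 0.965, 0.0], [0.001, -0.0, -1.0]] F [ 1.2 -0.6  0.4] M [-0.02 -0.   -0.02] op 0.0501 g 0.0
stage_plate top 0.86 775
stage_plate side 0.97 1276
plate [ 0.554  -0.0199  0.03   -0.1984  0.1318] cost 113.1
plate top [ 0.5619 -0.0221  0.03   -0.2237  0.4486] cost 52.2
plate side [ 0.5555 -0.0192  0.03   -0.1833  0.2494] cost 57.9
go [0.413, 0.091, 0.12] lin [ 1.5  0.4 60.6] twist 0.09 yaw now -0.2634
```

```bash
python3 -m crank '{"hand":[50,50,50,50,50,50,50,50,50,50],"linear":[[1,0,20],[1,1,50],[1,1,80],[1,1,105],[1,1,125],[1,1,138],[1,1,146],[1,1,152],[1,1,156],[1,1,157]],"twist":[0,0,0,0,0,0,0,0,0,0]}' 20; python3 -c "
from h import *
st()"
```

```text
clock: 18.2
tcp_pos: [0.4135, 0.0914, 0.0233]
eef_rot: [0.0, 0.132, 0.991, 0.0]
wrist_force: [-0.0, 0.4, 0.1]
opening: 0.0503
gripper_force: 0.0
18.2 [0.4135 0.0914 0.0233] [[-0.965, 0.262, 0.0], [0.262, 0.965, 0.0], [-0.0, 0.0, -1.0]] F [-0.   0.4  0.1] M [ 0.02  0.04 -0.01] op 0.0503 g 0.0
```

```bash
python3 -m crank '{"hand":[40,34,30,26,22,20,20,20,20,20],"linear":[[0,0,0],[0,0,0],[0,0,0],[0,0,0],[0,0,0],[0,0,0],[0,0,0],[0,0,0],[0,0,0],[0,0,0]],"twist":[0,0,0,0,0,0,0,0,0,0]}' 20; python3 -c "
from h import *
st()"
```

```text
clock: 19.03
tcp_pos: [0.4135, 0.0918, 0.0238]
eef_rot: [0.001, 0.132, 0.991, 0.0]
wrist_force: [-0.1, 1.7, 7.3]
opening: 0.0246
gripper_force: 21.4
19.03 [0.4135 0.0918 0.0238] [[-0.965, 0.261, 0.001], [0.261, 0.965, 0.0], [-0.001, 0.0, -1.0]] F [-0.1  1.7  7.3] M [0.2  0.06 0.  ] op 0.0246 g 21.4462548494339
```

```bash
python3 -m crank '{"hand":[20,20,20,20,20,20,20,20,20,20],"linear":[[0,0,-3],[0,0,-10],[0,0,-25],[0,0,-45],[0,0,-68],[0,0,-90],[0,0,-110],[0,0,-122],[0,0,-129],[0,0,-130]],"twist":[0,0,0,0,0,0,0,0,0,0]}' 25; python3 - <<'E'
from h import *
st()
print([mark(n,'angle_gauge') for n in('side','top') if robot.get_image(n) is not None])
go([.592,-.0263,.135],-.195)
E
```

```text
clock: 19.87
tcp_pos: [0.4134, 0.0917, 0.1545]
eef_rot: [0.001, 0.132, 0.991, 0.0]
wrist_force: [1.2, -0.0, -2.4]
opening: 0.0246
gripper_force: 25.2
19.87 [0.4134 0.0917 0.1545] [[-0.965, 0.261, 0.002], [0.261, 0.965, 0.0], [-0.002, 0.001, -1.0]] F [ 1.2 -0.  -2.4] M [-0.01 -0.02  0.01] op 0.0246 g 25.242800116539
[[(0.79, array([0.4096, 0.0916, 0.1308]))], [(0.37, array([ 6.059e-01, -2.830e-02, -3.000e-04]))]]
go [0.592, -0.0263, 0.135] lin [-204.   -66.8   17.2] twist -3.99 yaw now -0.2646
```

```bash
python3 -m crank '{"hand":[20,20,20,20,20,20,20,20,20,20],"linear":[[-12,-4,0],[-36,-12,0],[-64,-21,0],[-92,-30,0],[-120,-39,0],[-146,-48,0],[-170,-56,0],[-189,-62,3],[-200,-66,10],[-204,-67,17]],"twist":[0,0,-1,-2,-3,-4,-4,-4,-4,-4]}' 25; python3 - <<'E'
from h import *
st()
print([mark(n,'angle_gauge') for n in('side','top') if robot.get_image(n) is not None])
go([.592,-.0263,.135],-.195)
E
```

```text
clock: 20.9
tcp_pos: [0.5939, -0.0282, 0.135]
eef_rot: [-0.0, 0.098, 0.995, -0.0]
wrist_force: [-0.0, 0.7, -3.3]
opening: 0.0247
gripper_force: 25.2
20.9 [ 0.5939 -0.0282  0.135 ] [[-0.981, 0.195, -0.0], [0.195, 0.981, -0.0], [0.0, -0.0, -1.0]] F [-0.   0.7 -3.3] M [0.04 0.01 0.03] op 0.0247 g 25.238995850086212
[[(0.72, array([ 0.602 , -0.0284,  0.0622]))], []]
go [0.592, -0.0263, 0.135] lin [-0.2 -0.1  0.7] twist 0.02 yaw now -0.1946
```

Down slowly toward contact.

```bash
python3 -m crank '{"hand":[20,20,20,20,20,20,20,20,20,20],"linear":[[0,0,6],[0,0,15],[0,0,23],[0,0,29],[0,0,32],[0,0,34],[0,0,36],[0,0,37],[0,0,38],[0,0,38]],"twist":[0,0,0,0,0,0,0,0,0,0]}' 25; python3 -c "
from h import *
st()"
```

```text
clock: 21.93
tcp_pos: [0.5926, -0.0264, 0.0983]
eef_rot: [0.0, 0.097, 0.995, -0.0]
wrist_force: [-0.1, 0.4, -2.9]
opening: 0.0245
gripper_force: 25.2
21.93 [ 0.5926 -0.0264  0.0983] [[-0.981, 0.194, 0.0], [0.194, 0.981, -0.0], [-0.0, -0.0, -1.0]] F [-0.1  0.4 -2.9] M [ 0.04 -0.05  0.01] op 0.0245 g 25.203005969524384
```

```bash
python3 -m crank '{"hand":[20,20,20,20,20,20,20,20,20,20],"linear":[[0,0,0.5],[0,0,1],[0,0,1.5],[0,0,2],[0,0,2.5],[0,0,3],[0,0,3.5],[0,0,4],[0,0,4],[0,0,4]],"twist":[0,0,0,0,0,0,0,0,0,0]}' 25; python3 -c "
from h import *
st()"
```

```text
clock: 22.77
tcp_pos: [0.5925, -0.0264, 0.0943]
eef_rot: [-0.0, 0.097, 0.995, 0.0]
wrist_force: [0.4, -0.2, -3.0]
opening: 0.0247
gripper_force: 25.2
22.77 [ 0.5925 -0.0264  0.0943] [[-0.981, 0.194, -0.0], [0.194, 0.981, 0.0], [0.0, -0.0, -1.0]] F [ 0.4 -0.2 -3. ] M [ 0.03 -0.   -0.02] op 0.0247 g 25.202973783016205
```

```bash
python3 -m crank '{"hand":[20,20,20,20,20,20,20,20,20,20],"linear":[[0,0,0.5],[0,0,1],[0,0,1.5],[0,0,2],[0,0,2.5],[0,0,3],[0,0,3.5],[0,0,4],[0,0,4],[0,0,4]],"twist":[0,0,0,0,0,0,0,0,0,0]}' 25; python3 -c "
from h import *
st()"
```

```text
clock: 23.6
tcp_pos: [0.5926, -0.0264, 0.0912]
eef_rot: [0.0, 0.097, 0.995, -0.0]
wrist_force: [-5.4, 1.6, 7.9]
opening: 0.0246
gripper_force: 26.7
23.6 [ 0.5926 -0.0264  0.0912] [[-0.981, 0.194, 0.0], [0.194, 0.981, -0.0], [-0.0, -0.0, -1.0]] F [-5.4  1.6  7.9] M [0.07 0.63 0.  ] op 0.0246 g 26.718194782733917
```

```bash
python3 -m crank '{"hand":[20,20,20,20,20,20,20,20,20,20],"linear":[[0,0,0],[0,0,0.5],[0,0,1],[0,0,1.5],[0,0,2],[0,0,2.5],[0,0,3],[0,0,3],[0,0,3],[0,0,3]],"twist":[0,0,0,0,0,0,0,0,0,0]}' 20; python3 -c "
from h import *
st()"
```

```text
clock: 24.43
tcp_pos: [0.5919, -0.0261, 0.0894]
eef_rot: [-0.001, 0.097, 0.995, 0.0]
wrist_force: [-14.8, 3.2, 24.1]
opening: 0.0245
gripper_force: 29.4
24.43 [ 0.5919 -0.0261  0.0894] [[-0.981, 0.193, -0.001], [0.193, 0.981, 0.0], [0.001, 0.0, -1.0]] F [-14.8   3.2  24.1] M [ 0.38  2.11 -0.  ] op 0.0245 g 29.438724517822266
```

```bash
python3 -m crank '{"hand":[20,20,20,20,20,20,20,20,20,20],"linear":[[0,0,-0.5],[0,0,-1],[1,0,-0.7],[2,0,-0.4],[3,0,-0.1],[4,0,0.2],[5,0,0.5],[6,0,0.8],[6,0,0.8],[6,0,0.8]],"twist":[0,0,0,0,0,0,0,0,0,0]}' 20; python3 -c "
from h import *
st()"
```

```text
clock: 25.27
tcp_pos: [0.5868, -0.0253, 0.0867]
eef_rot: [0.0, 0.097, 0.995, 0.0]
wrist_force: [1.0, -0.6, 4.6]
opening: 0.0248
gripper_force: 26.8
25.27 [ 0.5868 -0.0253  0.0867] [[-0.981, 0.194, 0.0], [0.194, 0.981, -0.0], [-0.0, 0.0, -1.0]] F [ 1.  -0.6  4.6] M [-0.06 -0.56  0.01] op 0.0248 g 26.791968941688538
```

```bash
python3 -m crank '{"hand":[20,20,20,20,20,20,20,20,20,20],"linear":[[0.4,0,0.5],[0.8,0,1],[1.2,0,1.5],[1.6,0,2],[2,0,2.4],[2.4,0,2.8],[2.8,0,3.1],[3.2,0,3.3],[3.2,0,3.3],[3.2,0,3.3]],"twist":[0,0,0,0,0,0,0,0,0,0]}' 20; python3 -c "
from h import *
st()"
```

```text
clock: 26.1
tcp_pos: [0.5843, -0.0248, 0.084]
eef_rot: [0.001, 0.097, 0.995, -0.0]
wrist_force: [2.6, -0.6, 9.7]
opening: 0.0244
gripper_force: 27.9
26.1 [ 0.5843 -0.0248  0.084 ] [[-0.981, 0.194, 0.002], [0.194, 0.981, -0.0], [-0.002, 0.0, -1.0]] F [ 2.6 -0.6  9.7] M [-0.1  -0.61  0.04] op 0.0244 g 27.87085622549057
```

```bash
python3 -m crank '{"hand":[20,20,20,20,20,20,20,20,20,20],"linear":[[0.3,0,-1],[0.6,0,-2.5],[1,0,-4],[1.2,0,-4.8],[0,0,-5],[-2,0,-5.5],[-4,0,-6.2],[-6,0,-6.7],[-6.5,0,-6.8],[-6.5,0,-6.8]],"twist":[0,0,0,0,0,0,0,0,0,0]}' 20; python3 - <<'E'
from h import *
st()
a=robot.get_image('side');b=robot.get_image('top')
for n in('side','top'): print(mark(n,'angle_gauge'),mark(n,'stage_face'),mark(n,'stage_cover'))
cv2.imwrite('pics/l6.png',np.hstack([cv2.resize(a[170:250,250:330],None,fx=5,fy=5),cv2.resize(b[160:240,270:350],None,fx=5,fy=5)])[:,:,::-1])
E
```

```text
clock: 26.93
tcp_pos: [0.59, -0.0259, 0.09]
eef_rot: [0.0, 0.097, 0.995, 0.0]
wrist_force: [0.0, 0.1, -2.8]
opening: 0.0246
gripper_force: 26.3
26.93 [ 0.59   -0.0259  0.09  ] [[-0.981, 0.194, 0.0], [0.194, 0.981, -0.0], [-0.0, 0.0, -1.0]] F [ 0.   0.1 -2.8] M [0.02 0.02 0.06] op 0.0246 g 26.26745492219925
[(0.52, array([ 0.5937, -0.0264,  0.0647]))] [(0.79, array([ 0.6023, -0.0227,  0.0647]))] []
[] [] []
```

```bash
python3 -m crank '{"hand":[20,20,20,20,20,20,20,20,20,20],"linear":[[-0.3,0,1],[-0.5,0,2],[-0.8,0,3],[-1,0,3.8],[-1.1,0,4.3],[-1.2,0,4.7],[-1.3,0,5],[-1.3,0,5.1],[-1.3,0,5.1],[-1.3,0,5.1]],"twist":[0,0,0,0,0,0,0,0,0,0]}' 20; python3 -c "
from h import *
st()"
```

```text
clock: 28.17
tcp_pos: [0.5909, -0.0261, 0.0856]
eef_rot: [-0.0, 0.097, 0.995, -0.0]
wrist_force: [-6.8, -0.2, 6.4]
opening: 0.0248
gripper_force: 27.7
28.17 [ 0.5909 -0.0261  0.0856] [[-0.981, 0.193, -0.0], [0.193, 0.981, 0.0], [0.0, -0.0, -1.0]] F [-6.8 -0.2  6.4] M [ 0.13  0.82 -0.05] op 0.0248 g 27.68337070941925
```

```bash
python3 -m crank '{"hand":[20,20,20,20,20,20,20,20,20,20],"linear":[[0.5,0,0.3],[1,0,0.6],[1.5,0,0.9],[2,0,1.2],[2.5,0,1.5],[3,0,1.7],[3,0,1.7],[3,0,1.7],[3,0,1.7],[3,0,1.7]],"twist":[0,0,0,0,0,0,0,0,0,0]}' 20; python3 -c "
from h import *
st()"
```

```text
clock: 29.0
tcp_pos: [0.5884, -0.0256, 0.0834]
eef_rot: [0.0, 0.097, 0.995, -0.0]
wrist_force: [1.4, -0.2, 4.3]
opening: 0.0243
gripper_force: 27.2
29.0 [ 0.5884 -0.0256  0.0834] [[-0.981, 0.194, 0.001], [0.194, 0.981, -0.0], [-0.001, 0.0, -1.0]] F [ 1.4 -0.2  4.3] M [-0.16 -0.71 -0.02] op 0.0243 g 27.244243025779724
```

```bash
python3 -m crank '{"hand":[20,20,20,20,20,20,20,20,20,20],"linear":[[0.2,0,0.3],[0.4,0,0.6],[0.6,0,0.9],[0.8,0,1.2],[1,0,1.4],[1.2,0,1.6],[1.4,0,1.8],[1.5,0,1.8],[1.5,0,1.8],[1.5,0,1.8]],"twist":[0,0,0,0,0,0,0,0,0,0]}' 20; python3 - <<'E'
from h import *
st()
for n in('side','top'):
    robot.get_image(n); print(mark(n,'angle_gauge'),mark(n,'stage_face'))
E
```

```text
clock: 29.83
tcp_pos: [0.5875, -0.0254, 0.0822]
eef_rot: [0.001, 0.097, 0.995, -0.0]
wrist_force: [3.6, -1.3, 9.0]
opening: 0.025
gripper_force: 28.1
29.83 [ 0.5875 -0.0254  0.0822] [[-0.981, 0.194, 0.002], [0.194, 0.981, -0.0], [-0.002, 0.0, -1.0]] F [ 3.6 -1.3  9. ] M [-0.21 -0.67 -0.  ] op 0.025 g 28.135083317756653
[(0.48, array([ 0.5955, -0.0259,  0.0602]))] [(0.77, array([ 0.6034, -0.029 ,  0.0593]))]
[] []
```

```bash
python3 -m crank '{"hand":[20,20,20,20,20,20,20,20,20,20],"linear":[[0.3,0,-1],[0.6,0,-2.5],[1,0,-4],[0,0,-4.5],[-2,0,-5],[-4,0,-5.5],[-6,0,-6],[-8,0,-6.4],[-9,0,-6.6],[-9,0,-6.6]],"twist":[0,0,0,0,0,0,0,0,0,0]}' 20; python3 -c "
from h import *
st()"
```

```text
clock: 30.97
tcp_pos: [0.5957, -0.027, 0.088]
eef_rot: [0.0, 0.097, 0.995, -0.0]
wrist_force: [-0.1, 0.5, -2.7]
opening: 0.0244
gripper_force: 26.5
30.97 [ 0.5957 -0.027   0.088 ] [[-0.981, 0.194, 0.0], [0.194, 0.981, -0.0], [-0.0, -0.0, -1.0]] F [-0.1  0.5 -2.7] M [-0.06 -0.02  0.01] op 0.0244 g 26.528415083885193
```

```bash
python3 -m crank '{"hand":[20,20,20,20,20,20,20,20,20,20],"linear":[[0.1,0,1],[0.2,0,2],[0.3,0,2.8],[0.5,0,3.4],[0.7,0,3.9],[0.9,0,4.3],[1.1,0,4.6],[1.1,0,4.6],[1.1,0,4.6],[1.1,0,4.6]],"twist":[0,0,0,0,0,0,0,0,0,0]}' 20; python3 -c "
from h import *
st()"
```

```text
clock: 31.8
tcp_pos: [0.5947, -0.0268, 0.0839]
eef_rot: [0.0, 0.097, 0.995, -0.0]
wrist_force: [-3.6, 0.5, 5.9]
opening: 0.0248
gripper_force: 27.6
31.8 [ 0.5947 -0.0268  0.0839] [[-0.981, 0.193, 0.001], [0.193, 0.981, -0.0], [-0.001, 0.0, -1.0]] F [-3.6  0.5  5.9] M [ 0.01  0.16 -0.01] op 0.0248 g 27.608224153518677
```

```bash
python3 -m crank '{"hand":[20,20,20,20,20,20,20,20,20,20],"linear":[[0.3,0,0.3],[0.6,0,0.6],[0.9,0,0.9],[1.2,0,1.2],[1.5,0,1.5],[1.8,0,1.8],[2,0,2],[2,0,2],[2,0,2],[2,0,2]],"twist":[0,0,0,0,0,0,0,0,0,0]}' 20; python3 -c "
from h import *
st()"
```

```text
clock: 32.63
tcp_pos: [0.5948, -0.0268, 0.0839]
eef_rot: [0.003, 0.097, 0.995, -0.0]
wrist_force: [1.3, -1.0, 17.9]
opening: 0.0248
gripper_force: 29.3
32.63 [ 0.5948 -0.0268  0.0839] [[-0.981, 0.194, 0.006], [0.194, 0.981, -0.001], [-0.006, 0.0, -1.0]] F [ 1.3 -1.  17.9] M [-0.29  0.11  0.01] op 0.0248 g 29.315425157546997
```

```bash
python3 -m crank '{"hand":[20,20,20,20,20,20,20,20,20,20],"linear":[[0,0,-0.4],[0,0,-0.8],[-0.2,0,-1.2],[-0.4,0,-1.2],[-0.4,0,-1.2],[-0.4,0,-1.2],[-0.4,0,-1.2],[-0.4,0,-1.2],[-0.4,0,-1.2],[-0.4,0,-1.2]],"twist":[0,0,0,0,0,0,0,0,0,0]}' 20; python3 - <<'E'
from h import *
st()
a=robot.get_image('side');b=robot.get_image('top')
cv2.imwrite('pics/l7.png',np.hstack([cv2.resize(a[180:250,255:325],None,fx=8,fy=8,interpolation=cv2.INTER_CUBIC),cv2.resize(a[120:190,270:340],(240,560))])[:,:,::-1])
print(mark('side','stage_cover'),mark('side','angle_gauge'),mark('side','stage_face'))
E
```

```text
clock: 33.47
tcp_pos: [0.5941, -0.0267, 0.0837]
eef_rot: [0.002, 0.097, 0.995, -0.0]
wrist_force: [1.5, -0.0, 8.6]
opening: 0.0248
gripper_force: 28.2
33.47 [ 0.5941 -0.0267  0.0837] [[-0.981, 0.194, 0.003], [0.194, 0.981, -0.001], [-0.003, 0.0, -1.0]] F [ 1.5 -0.   8.6] M [-0.15 -0.23 -0.  ] op 0.0248 g 28.166574239730835
[] [(0.72, array([ 0.6022, -0.0295,  0.0626]))] [(0.66, array([ 0.603 , -0.0267,  0.0608]))]
```

View pics/l7.png

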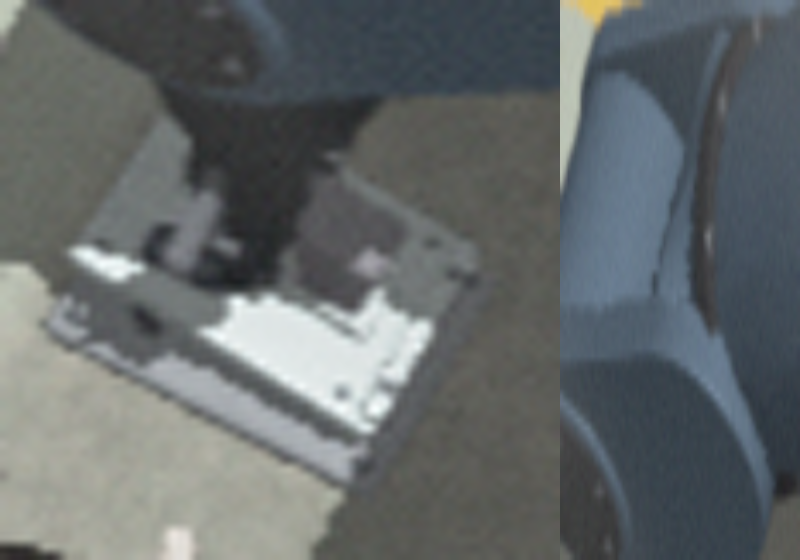

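```bash
python3 -c "
from h import *
st(); print(robot.sign_off())"
```

```text
33.72 [ 0.5941 -0.0267  0.0837] [[-0.981, 0.193, 0.003], [0.193, 0.981, -0.0], [-0.003, 0.0, -1.0]] F [ 1.  -0.2  8.7] M [-0.16 -0.29 -0.02] op 0.0242 g 28.166054785251617
the job is handed in; nothing more can be done
None
```

I handed the job in at 33.7 s: the cover hangs level over the middle of the rail's bar, and the gauge is still gripped and pressed on the bare face at about 11 N. That it sits flush is my reading of the force measurements and the last picture, which show contact along the whole base, not just one end; I had no direct check, and the hand-in returned no verdict.

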